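# Hold the amber glass cell in the gauge's light beam

### The job

Turn the lamp's dimmer knob fully anticlockwise to its minimum stop and let go of it. Then take the amber glass cell out of the rack, gripping it by its two frosted faces only and never touching the clear ones with the fingers, and hold it still and upright in the air in the light gauge, square to the beam, so that the beam runs from the lamp through the middle of both clear faces to the sensor; leave the other two cells in the rack. The program finishes while holding the cell there, with nothing but the gripper carrying it.

Things in the scene. Friction and masses are not known exactly. Their poses are not given: they have to be found in the camera images.
- dimmer (a joint): angle of the lamp's dimmer knob, rad: 0 at the minimum stop (fully anticlockwise seen from above), growing clockwise to 4.7 at the maximum stop; it starts between 0.6 and 1.4. It has light friction (about 0.03 N m) and stays where it is left
- dimmer_grip (a point): point on the knob's vertical axis at the height to grip, 87 mm above the table. The knob is black: a disc of 44 mm diameter carrying an upright bar grip 42 mm long (along this point's x), 14 mm thick (y), rising 7 mm above this point and reaching 17 mm below it to the disc; the point turns with the knob. A white line on the bar's -x half is the pointer
- driver: grey lamp driver box, 120 x 100 x 50 mm (x, y, z), fixed, the dimmer knob in the middle of its top, with a ring of dots round it. Origin: centre of its underside. At the minimum stop the knob's x axis is the box's x axis and the pointer is at the red dot. It may stand on either side of the gauge
- rack: blue rack block, 190 x 60 x 40 mm, fixed, either side of the gauge. Three pockets 14 mm deep, 33 x 23 mm (1.5 mm play all round a cell), in a row along its x, 60 mm apart, the middle one at its centre. A cell in it has its underside 26 mm and its top 82 mm above the table, 42 mm showing. The order of the cells varies. Origin: centre of its underside
- cell_amber: amber glass cell, an upright block 30 x 20 x 56 mm (x, y, z), 85 g. The two large faces at +y and -y, 20 mm apart and 28 mm wide, are frosted: from above, two white lines along the long edges. The end faces at +x and -x are clear amber glass. Origin: centre of the underside. Stands in a rack pocket, its x along the row. The one to take
- cell_amber_mid (a point): centre of the amber cell, 28 mm above its underside, axes as the cell's
- cell_green: green glass cell, an upright block 30 x 20 x 56 mm (x, y, z), 85 g. The two large faces at +y and -y, 20 mm apart and 28 mm wide, are frosted: from above, two white lines along the long edges. The end faces at +x and -x are clear green glass. Origin: centre of the underside. Stands in a rack pocket, its x along the row. Stays where it is
- cell_violet: violet glass cell, an upright block 30 x 20 x 56 mm (x, y, z), 85 g. The two large faces at +y and -y, 20 mm apart and 28 mm wide, are frosted: from above, two white lines along the long edges. The end faces at +x and -x are clear violet glass. Origin: centre of the underside. Stands in a rack pocket, its x along the row. Stays where it is
- gauge: light gauge, fixed: aluminium base plate 230 x 90 x 12 mm with two heads 60 x 50 x 50 mm on posts, black lamp head at its -x end, blue sensor head at +x, tops 110 mm above the table, 90 mm between their lenses, open between and above. A white line along each head's top lies above the beam. Origin: centre of its underside
- beam (a point): middle of the light beam, halfway between the two lenses, 85 mm above the table. The beam, 6 mm thick and level, runs along this point's x axis from the lamp to the sensor; z is up

How it is judged:
By the outcome, as a careful person would: the job done as asked, in the order asked, and still so for the second after the job is handed in, while the arm keeps its last pose, push and grip.
It also fails if it takes over 53 s, if anything falls off the work surface, if the arm or the gripper's body presses on something with over 40 N, if the wrist force passes 120 N, or if a joint passes its speed limit or range.

### The arm

A 6-joint arm with a two-finger parallel gripper is mounted at the origin on the work surface. World frame = base frame: x ahead of the robot, y to its left, z up, the work surface at z = 0. Lengths are in m, angles in rad, forces in N, time in s.
With the tool pointing down it reaches from about 0.3 to 1 m from the base axis. Payload 5.1 kg.
Tool frame: the origin (TCP) lies midway between the tips of the shut fingers; the grasp point (between the pads) lies 19 mm behind it; z points along the fingers, y is the line along which they close (so a half turn about z gives the same grasp; the last joint's range is limited). The gripper opens to 95 mm and grips with 3 to 60 N. Pads are 20 mm wide; open, the fingers measure 119 mm over their backs; the gripper's body (75 mm by 180 mm) begins 59 mm behind the grasp point.
Start: joints at [1.222, 0.124, 1.65, -0, 1.367, -0.083], TCP at [0.171, 0.627, 0.215] pointing down, gripper open.
Joint ranges: [-2.61, 2.61], [-1.02, 2.33], [0.03, 2.71], [-1.35, 4.49], [0.32, 2.68], [-2.91, 2.91]. Speed limits (rad/s): [2.57, 2.57, 3.14, 3.14, 3.14, 3.14].

### API

Orientations are given as a unit quaternion [x, y, z, w].
In Python, from workcell import r, camera, camera_params, order, boxes_of, pinpoint gives the robot as it stands.
- The arm moves only by the tool move_arm, never from a script. Its argument "steps" is a list of rows, each a list of 7 numbers: the shift along the world's x, y, z normalised to -1 to 1, where 1 is 0.025 m, then the turn, a rotation vector about the world's x, y, z normalised to -1 to 1, where 1 is 0.08 rad, then the closure, from -1 (fully open) to 1 (shut). In form: [[tx, ty, tz, wx, wy, wz, jaw], ...]. A call has 1 to 12 rows; each row shifts and turns the commanded pose from where the row before left it; what a row does not reach is not made up. A row lasts 1/8 s, in which the tool goes at most 62.5 mm and 10.7 degrees, less where a joint would pass 70% of its speed; a pose out of reach is approached as far as the arm can. A call with a number of a shift or a turn outside -1 to 1 is refused whole. A call with a gripper value outside its range is refused whole. The fingers move at their own pace and stop on an object; "grip_force" is the grip in N (left out, the last holds). Time passes only in rows, so rows that do not move let the fingers close. It gives the time, the measured TCP pose, the force, the opening and the grip force at its end, in the units of the state.
- r.read_state(): the state, without advancing time (a new reading comes with each control period).
- camera(name): name is "scene" or "top" or "wrist"; returns the picture (400x640x3 uint8, red, green, blue); there is no depth.
- camera_params(name): a dict with "camera_matrix" (3x3 intrinsics, pixels), "R" (3x3) and "t" (3): a world point X has camera coordinates R X + t; the wrist camera has in their place "hand_eye" (4x4, takes a point from camera to tool coordinates, whose origin is the TCP and whose axes are the flange's). Camera axes: x right, y down, z forward; pixel columns grow to the right and rows downward; lengths in m; the calibration is good to about 2 mm. The wrist camera is an equidistant fisheye: a pixel r from the principal point sees the ray r / f radians off the axis. A picture is of the moment at which its call begins: read the wrist's pose just before it. camera_params takes no time and is no camera call.
- order.close_job(): hands the job in; it is judged then, once.
Trained networks look in the newest picture that a camera, given by its name, has taken for a name from the list of things; names that differ only in an ending like _2 or _b are one class to them, and where a whole thing is asked for, a point or a joint stands for the part that bears it (a point fixed in the world has none). Each returns a list of dicts, best first, with "conf" (0 to 1); they miss things now and then, are a little off and sometimes report something else, mostly with a low value. They report only what shows in the picture. A call takes as long as a camera call.
- boxes_of(label, camera): "at" ([row, column] in pixels, amid what is visible of it).
- pinpoint(label, camera): "at" ([row, column] in pixels: a listed point, or the origin of a listed thing).
The state is a dict: "clock": time; "joint_positions": joint angles; "qvel": joint speeds; "effort": joint torques, N m; "position": TCP position; "tool_rot": TCP orientation; "contact_force": force on the tool from outside, world axes, zero at the start; "torque": the same for the moment, N m; "gripper_width": opening from 0.0 (shut) to 1.0 (fully open); "grip_force": force on a finger pad.
Only numpy, scipy, OpenCV 4.12 (cv2) and the standard library are available. Lean on these libraries where they do the work, as an engineer would, in place of code of your own. Each camera call takes 0.05 s, during which the arm holds its last target. There are 200 camera calls.

## Working session

There is one attempt and no reset: what is moved stays moved. The work goes in short steps, Python scripts to look and compute and a tool call to move; the robot and the scene stay as the last step left them, time stands still between calls to the robot, and variables do not carry over. Pictures are saved under pics/ and viewed, at most 10 in all, crops included, and the job is handed in when it is done.

Besides the shell and the picture viewer there is one more tool, called after ">>>" in YAML: its name, and indented under it one key for each argument. move_arm: Moves the arm, as the interface text tells. Scaled input: -1 to 1 covers 0.025 m each way for a shift and 0.08 rad each way for a turn. Its arguments: {"type":"object","properties":{"steps":{"type":"array"},"grip_force":{"type":"number"}},"required":["steps"]}

```bash
mkdir -p pics; cat > h.py <<'E'
from workcell import r, camera, camera_params, order, boxes_of, pinpoint
import numpy as np, cv2
def ray(cam,at,z):
    p=camera_params(cam);K=np.array(p["camera_matrix"]);R=np.array(p["R"]);t=np.array(p["t"])
    d=R.T@np.linalg.solve(K,[at[1],at[0],1]);c=-R.T@t
    return c+d*(z-c[2])/d[2]
def proj(cam,X):
    p=camera_params(cam);v=np.array(p["camera_matrix"])@(np.array(p["R"])@X+np.array(p["t"]));return v[:2]/v[2]
E
python3 - <<'E'
from h import *
for c in("top","scene"):
    cv2.imwrite(f"pics/{c}0.png",camera(c)[:,:,::-1])
    for l,z in(("dimmer_grip",.087),("driver",0),("rack",0),("cell_amber",.026),("cell_amber_mid",.054),("cell_green",.026),("cell_violet",.026),("gauge",0),("beam",.085)):
        print(c,l,[(round(d["conf"],2),np.round(d["at"]),ray(c,d["at"],z).round(4)[:2]) for d in pinpoint(l,c)[:2]])
print(r.read_state()); print(camera_params("top"))
E
```

```text
top dimmer_grip [(0.77, array([212., 457.]), array([ 0.4854, -0.2918]))]
top driver [(0.83, array([210., 440.]), array([ 0.4959, -0.2899]))]
top rack [(0.58, array([195., 175.]), array([0.5198, 0.3082]))]
top cell_amber [(0.72, array([221., 172.]), array([0.4606, 0.3033]))]
top cell_amber_mid [(0.61, array([219., 166.]), array([0.463 , 0.3061]))]
top cell_green [(0.61, array([193., 172.]), array([0.5205, 0.3055]))]
top cell_violet [(0.54, array([165., 171.]), array([0.5816, 0.3123]))]
top gauge [(0.69, array([157., 303.]), array([0.6116, 0.0227]))]
top beam [(0.65, array([145., 301.]), array([0.6178, 0.0262]))]
scene dimmer_grip [(0.58, array([186., 175.]), array([ 0.4918, -0.2962])), (0.24, array([240., 328.]), array([0.6005, 0.0313]))]
scene driver [(0.68, array([216., 190.]), array([ 0.4846, -0.2896])), (0.36, array([244., 325.]), array([0.5274, 0.017 ]))]
scene rack [(0.59, array([256., 477.]), array([0.5185, 0.3148]))]
scene cell_amber [(0.96, array([224., 470.]), array([0.4585, 0.3031])), (0.43, array([244., 326.]), array([0.552 , 0.0229]))]
scene cell_amber_mid [(0.67, array([
[... 750 characters left out ...]
), 'position': array([0.17077958, 0.62717365, 0.21469097]), 'tool_rot': array([1.32497658e-01, 9.91183317e-01, 2.73196425e-05, 3.14426413e-05]), 'contact_force': array([ 0.03142392, -0.41115577,  0.69581764]), 'torque': array([ 0.037973  , -0.04254856,  0.02762506]), 'grip_force': 0.0, 'gripper_width': 1.0015309865236168}
{'camera_matrix': array([[370.51213826,   0.        , 312.33576693],
       [  0.        , 370.51213826, 197.27609966],
       [  0.        ,   0.        ,   1.        ]]), 'R': array([[ 0.01633788, -0.99968418,  0.019095  ],
       [-0.99468807, -0.01819145, -0.10131488],
       [ 0.10163025, -0.0173383 , -0.99467114]]), 't': array([-0.00815859,  0.51662487,  0.78350841])}
```

View pics/top0.png

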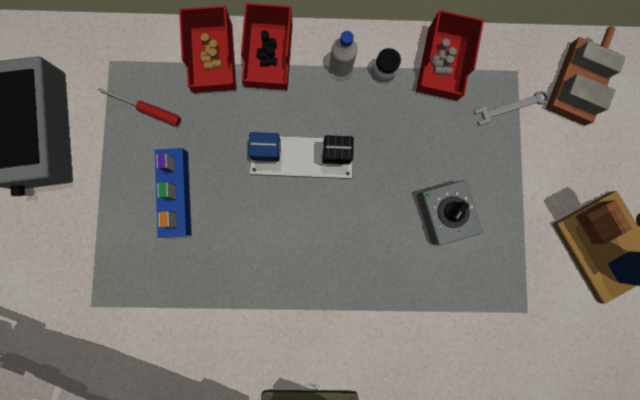

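```bash
python3 - <<'E'
from h import *
a=cv2.imread("pics/top0.png");s=cv2.imread("pics/scene0.png")
f=lambda im,r0,c0,h,w,k:cv2.resize(im[r0:r0+h,c0:c0+w],None,fx=k,fy=k,interpolation=cv2.INTER_CUBIC)
A=f(a,172,412,75,80,5);B=f(a,125,240,60,120,3.3333);C=f(a,145,145,100,50,3.75)
o=np.zeros((600,800,3),np.uint8);o[:375,:400]=A;o[:200,400:]=B;o[225:600,400:588]=C[:,:188]
cv2.imwrite("pics/z.png",o)
E
```

```text
(no output)
```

View pics/z.png

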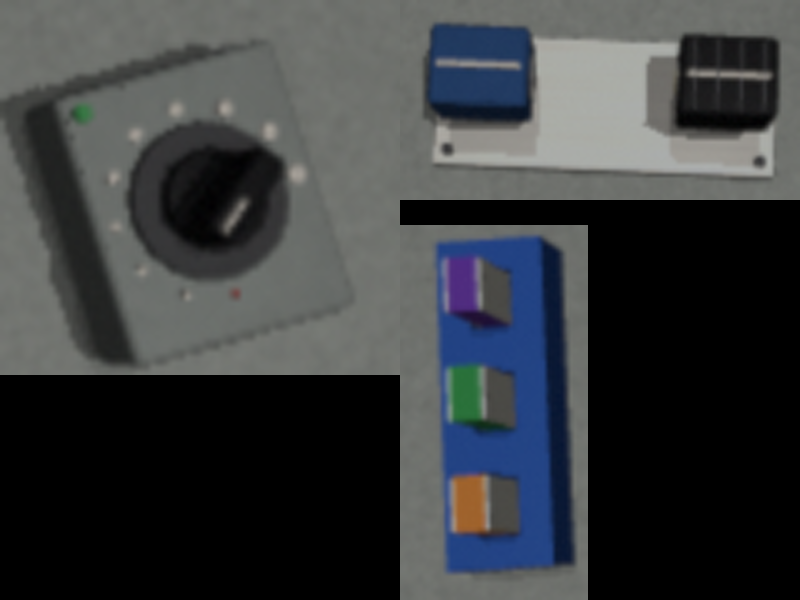

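The top view shows the amber cell nearest the robot (220,167), the lamp head at (148,338) and the sensor head at (147,264). The knob is at (212,456), its pointer about 53° clockwise of the red dot, and box x has a yaw of about 16°. I'm moving above the knob now.

>>> move_arm:
  steps:
    - [0.334,-0.968,0,0,0,-0.122,-1]
    - [0.334,-0.968,0,0,0,-0.122,-1]
    - [0.334,-0.968,0,0,0,-0.122,-1]
    - [0.334,-0.968,0,0,0,-0.122,-1]
    - [0.334,-0.968,0,0,0,-0.122,-1]
    - [0.334,-0.968,0,0,0,-0.122,-1]
    - [0.334,-0.968,0,0,0,-0.122,-1]
    - [0.334,-0.968,0,0,0,-0.122,-1]
    - [0.334,-0.968,0,0,0,-0.122,-1]
    - [0.334,-0.968,0,0,0,-0.122,-1]
    - [0.334,-0.968,0,0,0,-0.122,-1]
    - [0.334,-0.968,0,0,0,-0.122,-1]

```text
clock: 2.5
position: [0.2712, 0.336, 0.2149]
tool_rot: [0.19, 0.982, 0.0, 0.0]
contact_force: [-0.9, 0.4, -0.2]
gripper_width: 0.999
grip_force: 0.0
```

>>> move_arm:
  steps:
    - [0.334,-0.968,0,0,0,-0.122,-1]
    - [0.334,-0.968,0,0,0,-0.122,-1]
    - [0.334,-0.968,0,0,0,-0.122,-1]
    - [0.334,-0.968,0,0,0,-0.122,-1]
    - [0.334,-0.968,0,0,0,-0.122,-1]
    - [0.334,-0.968,0,0,0,-0.122,-1]
    - [0.334,-0.968,0,0,0,-0.122,-1]
    - [0.334,-0.968,0,0,0,-0.122,-1]
    - [0.334,-0.968,0,0,0,-0.122,-1]
    - [0.334,-0.968,0,0,0,-0.122,-1]
    - [0.334,-0.968,0,0,0,-0.122,-1]
    - [0.334,-0.968,0,0,0,-0.122,-1]

```text
clock: 4.0
position: [0.3714, 0.0455, 0.2149]
tool_rot: [0.248, 0.969, 0.0, 0.0]
contact_force: [0.4, 0.2, 0.0]
gripper_width: 1.001
grip_force: 0.0
```

>>> move_arm:
  steps:
    - [0.334,-0.968,0,0,0,-0.122,-1]
    - [0.334,-0.968,0,0,0,-0.122,-1]
    - [0.334,-0.968,0,0,0,-0.122,-1]
    - [0.334,-0.968,0,0,0,-0.122,-1]
    - [0.334,-0.968,0,0,0,-0.122,-1]
    - [0.334,-0.968,0,0,0,-0.122,-1]
    - [0.334,-0.968,0,0,0,-0.122,-1]
    - [0.334,-0.968,0,0,0,-0.122,-1]
    - [0.334,-0.968,0,0,0,-0.122,-1]
    - [0.334,-0.968,0,0,0,-0.122,-1]
    - [0.334,-0.968,0,0,0,-0.122,-1]
    - [0.334,-0.968,0,0,0,-0.122,-1]

```text
clock: 5.5
position: [0.4716, -0.2449, 0.2147]
tool_rot: [0.304, 0.953, 0.0, 0.0]
contact_force: [0.9, 0.5, 0.5]
gripper_width: 1.001
grip_force: 0.0
```

>>> move_arm:
  steps:
    - [0.334,-0.968,0,0,0,-0.122,-1]
    - [0.334,-0.968,0,0,0,-0.122,-1]
    - [0,0,0,0,0,0,-1]
    - [0,0,0,0,0,0,-1]

```text
clock: 6.0
position: [0.4879, -0.2919, 0.2145]
tool_rot: [0.313, 0.95, 0.0, -0.0]
contact_force: [0.2, -0.2, 0.2]
gripper_width: 1.003
grip_force: 0.0
```

```bash
cat >> h.py <<'E'
from scipy.spatial.transform import Rotation as Ro
def wsetup():
    s=r.read_state();T=np.eye(4);T[:3,:3]=Ro.from_quat(s["tool_rot"]).as_matrix();T[:3,3]=s["position"]
    return T@np.array(camera_params("wrist")["hand_eye"])
def wray(T,at,z):
    K=np.array(camera_params("wrist")["camera_matrix"])
    m=np.array([(at[1]-K[0,2])/K[0,0],(at[0]-K[1,2])/K[1,1]]);th=np.hypot(*m)
    d=T[:3,:3]@np.r_[m/th*np.sin(th),np.cos(th)]
    return T[:3,3]+d*(z-T[2,3])/d[2]
def ortho(T,im,x0,x1,y0,y1,z,ppm):
    "rectified top view: up=+x, left=+y"
    K=np.array(camera_params("wrist")["camera_matrix"]);h,w=int((x1-x0)*ppm),int((y1-y0)*ppm)
    X=x1-(np.arange(h)+.5)/ppm;Y=y1-(np.arange(w)+.5)/ppm
    YY,XX=np.meshgrid(Y,X);P=np.stack([XX,YY,0*XX+z],-1)-T[:3,3];P=P@T[:3,:3]
    th=np.arctan2(np.hypot(P[...,0],P[...,1]),P[...,2]);n=np.hypot(P[...,0],P[...,1])
    return cv2.remap(im,(K[0,2]+K[0,0]*th*P[...,0]/n).astype(np.float32),(K[1,2]+K[1,1]*th*P[...,1]/n).astype(np.float32),cv2.INTER_CUBIC)
E
python3 - <<'E'
from h import *
T=wsetup();im=camera("wrist")[:,:,::-1]
s=r.read_state();print(s["position"],s["tool_rot"],T[:3,3])
for l,z in(("dimmer_grip",.087),("driver",0)):
    print(l,[(round(d["conf"],2),np.round(d["at"]),wray(T,d["at"],z).round(4)[:2]) for d in pinpoint(l,"wrist")[:2]])
cv2.imwrite("pics/w1.png",im)
x,y=.488,-.293
o=np.hstack([ortho(T,im,x-.07,x+.07,y-.07,y+.07,z,2850) for z in(.05,.094)])
cv2.imwrite("pics/o1.png",o)
E
```

```text
[ 0.48784773 -0.29174517  0.21459546] [ 3.12782762e-01  9.49824666e-01  1.63371326e-04 -1.48283216e-04] [ 0.43296522 -0.25096411  0.38423735]
dimmer_grip [(0.59, array([192., 312.]), array([ 0.4886, -0.2969]))]
driver [(0.79, array([177., 312.]), array([ 0.4901, -0.2993]))]
```

View pics/o1.png

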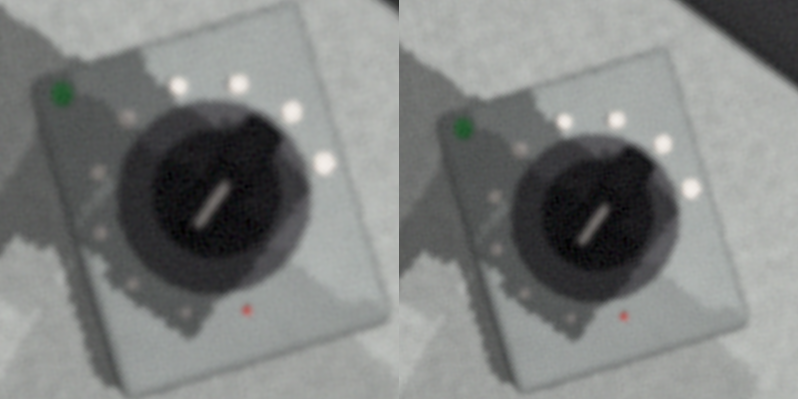

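The rectified wrist view puts the knob axis at (0.488, -0.297), box yaw at about 17.5° and bar yaw at about -37°. The dimmer angle is therefore about 0.95 rad, and the tool yaw of 53.5° fits. I'm descending to grip it.

>>> move_arm:
  steps:
    - [0,-0.21,-0.93,0,0,0,-1]
    - [0,0,-0.93,0,0,0,-1]
    - [0,0,-0.93,0,0,0,-0.5]
    - [0,0,-0.93,0,0,0,-0.4]
    - [0,0,-0.93,0,0,0,-0.3]
    - [0,0,-0.93,0,0,0,-0.2]
    - [0,0,0,0,0,0,1]
    - [0,0,0,0,0,0,1]
    - [0,0,0,0,0,0,1]
    - [0,0,0,0,0,0,1]
  grip_force: 12

```text
clock: 7.4
position: [0.4886, -0.2981, 0.0763]
tool_rot: [0.313, 0.95, -0.0, 0.001]
contact_force: [-1.5, 0.1, 0.6]
gripper_width: 0.237
grip_force: 0.0
```

>>> move_arm:
  steps:
    - [0,0,0,0,0,0,1]
    - [0,0,0,0,0,0,1]

```text
clock: 7.65
position: [0.4883, -0.298, 0.0758]
tool_rot: [0.313, 0.95, -0.0, 0.0]
contact_force: [-0.7, -0.1, 3.1]
gripper_width: 0.148
grip_force: 12.0
```

>>> move_arm:
  steps:
    - [0,0,0,0,0,1,1]
    - [0,0,0,0,0,1,1]
    - [0,0,0,0,0,1,1]
    - [0,0,0,0,0,1,1]
    - [0,0,0,0,0,1,1]
    - [0,0,0,0,0,1,1]
    - [0,0,0,0,0,1,1]
    - [0,0,0,0,0,1,1]
    - [0,0,0,0,0,1,1]
    - [0,0,0,0,0,1,1]
    - [0,0,0,0,0,0.6,1]
    - [0,0,0,0,0,0,1]

```text
clock: 9.15
position: [0.4884, -0.2976, 0.0758]
tool_rot: [-0.105, 0.994, 0.0, 0.0]
contact_force: [-1.4, 2.6, 4.0]
gripper_width: 0.145
grip_force: 12.0
```

```bash
python3 -c "
from h import *
s=r.read_state();print(s['torque'],s['contact_force'],s['gripper_width']);y=Ro.from_quat(s['tool_rot']).as_matrix()[:,1];print(np.degrees(np.arctan2(y[1],y[0])))"
```

```text
[ 0.45737617  0.14202732 -0.01920823] [-1.42208983  2.64490252  4.04254512] 0.1450346519494145
102.07615848983451
```

>>> move_arm:
  steps:
    - [0,0,0,0,0,0.6,1]
    - [0,0,0,0,0,0.5,1]
    - [0,0,0,0,0,0.4,1]
    - [0,0,0,0,0,0,1]

```text
clock: 9.65
position: [0.4885, -0.2975, 0.0757]
tool_rot: [-0.164, 0.986, 0.0, 0.001]
contact_force: [-0.4, 2.5, 5.1]
gripper_width: 0.152
grip_force: 12.2
```

```bash
cat > s.py <<'E'
from h import *
s=r.read_state();print(s['torque'],s['contact_force'],s['gripper_width']);y=Ro.from_quat(s['tool_rot']).as_matrix()[:,1];print(np.degrees(np.arctan2(y[1],y[0])),s['position'],s['joint_positions'])
E
python3 s.py
```

```text
[ 0.62247014  0.07186539 -0.2920285 ] [-0.40742878  2.50119472  5.10190917] 0.15208772238367843
108.92879841746692 [ 0.48853192 -0.29747224  0.07571347] [-6.41359824e-01  8.06820759e-02  1.94272619e+00  1.22651355e-03
  1.11770151e+00 -2.54306251e+00]
```

>>> move_arm:
  steps:
    - [0,0,0,0,0,0.3,1]
    - [0,0,0,0,0,0,1]
    - [0,0,0,0,0,-0.3,0]
    - [0,0,0,0,0,0,-0.2]
    - [0,0,0,0,0,0,-0.3]
    - [0,0,0.9,0,0,0,-1]
    - [0,0,1,0,0,0,-1]
    - [0,0,1,0,0,0,-1]
    - [-0.3,0.5,1,0,0,0,-1]
    - [-0.5,1,1,0,0,0,-1]
    - [-0.5,0.8,0.7,0,0,0,-1]
    - [0,0,0,0,0,0,-1]

```text
clock: 11.15
position: [0.456, -0.2401, 0.2168]
tool_rot: [-0.165, 0.986, -0.001, 0.001]
contact_force: [-0.0, 0.1, -0.0]
gripper_width: 0.998
grip_force: 0.0
```

```bash
python3 s.py; python3 - <<'E'
from h import *
T=wsetup();im=camera("wrist")[:,:,::-1]
x,y=.488,-.297
cv2.imwrite("pics/o2.png",np.hstack([ortho(T,im,x-.07,x+.07,y-.07,y+.07,z,2850) for z in(.05,.094)]))
E
```

```text
[ 0.04639997 -0.00015709  0.07897157] [-0.04008107  0.12023469 -0.03132556] 0.9978931067138189
109.03939560084672 [ 0.45597295 -0.24009694  0.21682085] [-5.88728211e-01 -1.82690445e-01  1.94628260e+00 -2.53133744e-04
  1.37420472e+00 -2.49177904e+00]
```

View pics/o2.png

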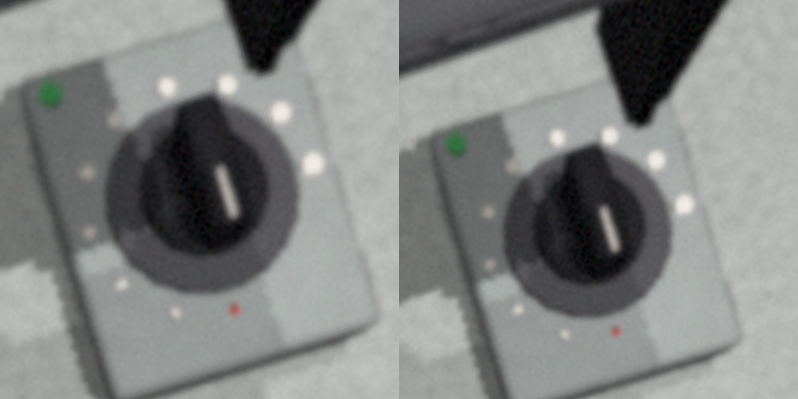

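The pointer line is parallel to the box edge and points at the red dot (row 250–331 of the right panel), so the knob is at its minimum stop and released. Next I'm going to look at the gauge on the way to the rack.

>>> move_arm:
  steps:
    - [0.38,0.98,0,0,0,-0.295,-1]
    - [0.38,0.98,0,0,0,-0.295,-1]
    - [0.38,0.98,0,0,0,-0.295,-1]
    - [0.38,0.98,0,0,0,-0.295,-1]
    - [0.38,0.98,0,0,0,-0.295,-1]
    - [0.38,0.98,0,0,0,-0.295,-1]
    - [0.38,0.98,0,0,0,-0.295,-1]
    - [0.38,0.98,0,0,0,-0.295,-1]
    - [0.38,0.98,0,0,0,-0.295,-1]
    - [0.38,0.98,0,0,0,-0.295,-1]
    - [0.38,0.98,0,0,0,-0.295,-1]
    - [0,0,0,0,0,0,-1]

```text
clock: 12.7
position: [0.5603, 0.0299, 0.2133]
tool_rot: [-0.037, 0.999, -0.0, -0.001]
contact_force: [0.1, -0.1, 0.1]
gripper_width: 1.002
grip_force: 0.0
```

```bash
python3 s.py; python3 - <<'E'
from h import *
T=wsetup();im=camera("wrist")[:,:,::-1]
for l,z in(("beam",.085),("gauge",0),("cell_amber",.026),("cell_amber_mid",.054)):
    print(l,[(round(d["conf"],2),np.round(d["at"]),wray(T,d["at"],z).round(4)[:2]) for d in pinpoint(l,"wrist")[:2]])
np.save("T3.npy",T);cv2.imwrite("pics/w3.png",im)
x,y=.61,.028
o=np.vstack([ortho(T,im,x-.075,x+.075,y-.12,y+.12,z,2000) for z in(.11,.012)])
cv2.imwrite("pics/o3.png",o)
E
```

```text
[0.03602554 0.03821933 0.01903774] [ 0.09650475 -0.06096936  0.08854893] 1.0022264330766366
94.2218232810017 [0.56033075 0.02989838 0.21328879] [-4.22049050e-02 -6.97516616e-02  1.85016013e+00 -3.02725130e-04
  1.36377622e+00 -1.68662335e+00]
beam [(0.69, array([232., 312.]), array([0.6066, 0.0295]))]
gauge [(0.85, array([213., 312.]), array([0.6125, 0.0292]))]
cell_amber []
cell_amber_mid [(0.97, array([121., 534.]), array([0.4589, 0.2995]))]
```

View pics/o3.png

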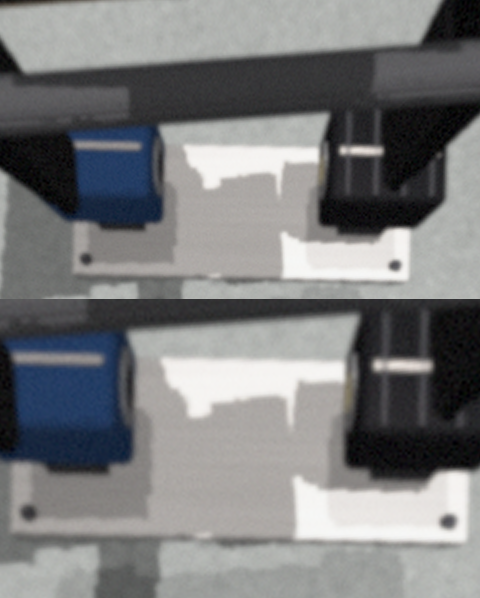

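```bash
python3 - <<'E'
from h import *
for n,c,z in(("pics/top0.png","top",.11),("pics/scene0.png","scene",.11)):
    im=cv2.imread(n).astype(int)
    P=[]
    for y0 in(.0285+.075,.0285-.075):
        u,v=proj(c,np.array([.611,y0,.11])).round().astype(int)
        w=im[v-9:v+10,u-22:u+23].min(2); m=np.argwhere(w>w.max()*.8); 
        P.append(ray(c,[v-9+m[:,0].mean(),u-22+m[:,1].mean()],z)); print(c,u,v,w.max(),len(m),P[-1])
    d=P[0]-P[1];print((P[0]+P[1])/2,np.degrees(np.arctan2(d[1],d[0])))
# amber top white lines in the top view, rack axis via wrist
T=np.load("T3.npy");im=cv2.imread("pics/w3.png")
A=ortho(T,im,.40,.64,.24,.38,.082,2000);cv2.imwrite("pics/o4.png",A)
E
```

```text
top 262 145 167 91 [0.61130676 0.06910179 0.11      ]
top 338 146 168 28 [ 0.62399002 -0.00913447  0.11      ]
[0.61764839 0.02998366 0.11      ] 99.20838177414467
scene 371 240 156 191 [0.60909771 0.10904385 0.11      ]
scene 281 231 143 159 [ 0.60740147 -0.05633553  0.11      ]
[0.60824959 0.02635416 0.11      ] 89.41235930118486
```

>>> move_arm:
  steps:
    - [-0.364,0.985,0,0,0,0,-1]
    - [-0.364,0.985,0,0,0,0,-1]
    - [-0.364,0.985,0,0,0,0,-1]
    - [-0.364,0.985,0,0,0,0,-1]
    - [-0.364,0.985,0,0,0,0,-1]
    - [-0.364,0.985,0,0,0,0,-1]
    - [-0.364,0.985,0,0,0,0,-1]
    - [-0.364,0.985,0,0,0,0,-1]
    - [-0.364,0.985,0,0,0,0,-1]
    - [-0.364,0.985,0,0,0,0,-1]
    - [-0.364,0.985,0,0,0,0,-1]
    - [0,0,0,0,0,0,-1]

```text
clock: 14.45
position: [0.4597, 0.3005, 0.2152]
tool_rot: [-0.037, 0.999, -0.0, 0.0]
contact_force: [-1.1, 0.2, -0.3]
gripper_width: 0.999
grip_force: 0.0
```

```bash
python3 s.py; python3 - <<'E'
from h import *
a=ray("top",[144.35,263.2],.11);b=ray("top",[147.65,338.5],.11);d=a-b;print((a+b)/2,np.degrees(np.arctan2(d[1],d[0])),np.linalg.norm(d))
T=wsetup();im=camera("wrist")[:,:,::-1]
for l,z in(("cell_amber",.026),("cell_amber_mid",.054),("cell_green",.026),("cell_violet",.026),("rack",0)):
    print(l,[(round(d["conf"],2),np.round(d["at"]),wray(T,d["at"],z).round(4)[:2]) for d in pinpoint(l,"wrist")[:2]])
cv2.imwrite("pics/w5.png",im)
o=np.hstack([ortho(T,im,.40,.64,.24,.36,z,2500) for z in(.082,.04)])
cv2.imwrite("pics/o5.png",o)
E
```

```text
[-0.01118962  0.01341086 -0.00047699] [-1.10029987  0.19078077 -0.27589083] 0.9988797363727968
94.19811942462391 [0.4597088  0.30053427 0.21520267] [ 4.81353221e-01 -9.99918310e-02  1.87520064e+00 -1.79033413e-04
  1.36622947e+00 -1.16267777e+00]
[0.61003758 0.0266079  0.11      ] 88.64336720585037 0.14958181642882348
cell_amber [(0.96, array([178., 316.]), array([0.4616, 0.3016]))]
cell_amber_mid [(0.67, array([180., 317.]), array([0.4589, 0.3019]))]
cell_green [(0.74, array([227., 320.]), array([0.5233, 0.3103]))]
cell_violet []
rack [(0.77, array([216., 315.]), array([0.5174, 0.3045]))]
```

View pics/o5.png

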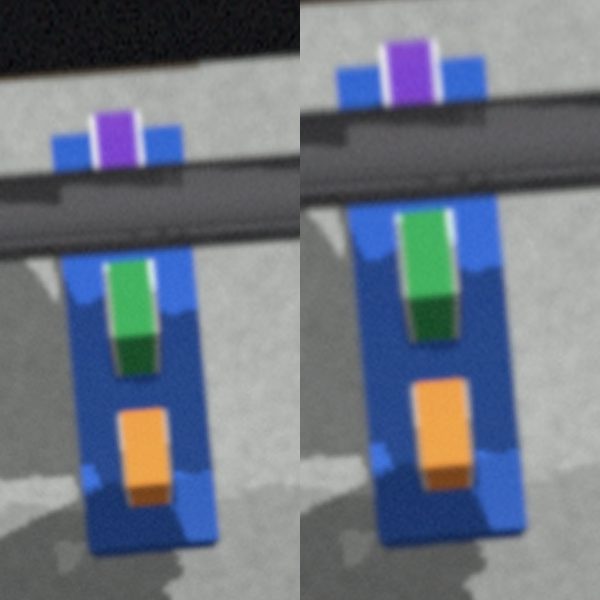

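The rectified wrist view shows the amber top centre at (0.4606, 0.302) with yaw about 4.8°. That agrees with the networks and with the 120 mm row length. I'm descending to grip its frosted faces.

>>> move_arm:
  steps:
    - [0.04,0.06,-0.944,0,0,0.13,-1]
    - [0,0,-0.944,0,0,0,-1]
    - [0,0,-0.944,0,0,0,-0.8]
    - [0,0,-0.944,0,0,0,-0.6]
    - [0,0,-0.944,0,0,0,-0.4]
    - [0,0,-0.944,0,0,0,-0.2]
    - [0,0,-0.944,0,0,0,0]
    - [0,0,0,0,0,0,0.2]
    - [0,0,0,0,0,0,0.35]
    - [0,0,0,0,0,0,0.5]
    - [0,0,0,0,0,0,1]
    - [0,0,0,0,0,0,1]
  grip_force: 15

```text
clock: 16.25
position: [0.4617, 0.302, 0.0511]
tool_rot: [-0.041, 0.999, 0.0, 0.001]
contact_force: [0.0, -0.4, 4.2]
gripper_width: 0.213
grip_force: 15.0
```

```bash
python3 s.py
```

```text
[-0.04581249  0.06701336  0.01187447] [ 0.04154082 -0.37329709  4.23881013] 0.21296918840476306
94.71161152315149 [0.46169686 0.30204466 0.05112088] [ 4.82093870e-01  6.83690748e-02  2.00264253e+00 -1.54502733e-04
  1.06866073e+00 -1.17086079e+00]
```

>>> move_arm:
  steps:
    - [0,0,0.2,0,0,0,1]
    - [0,0,0.5,0,0,0,1]
    - [0,0,0.8,0,0,0,1]
    - [0,0,1,0,0,0,1]
    - [0,0,1,0,0,0,1]
    - [0,0,0.9,0,0,0,1]
    - [0,0,0.6,0,0,0,1]
    - [0,0,0.2,0,0,0,1]
    - [0,0,0,0,0,0,1]

```text
clock: 17.38
position: [0.4609, 0.3016, 0.18]
tool_rot: [-0.041, 0.999, -0.0, -0.0]
contact_force: [0.2, 0.5, -1.3]
gripper_width: 0.208
grip_force: 15.0
```

>>> move_arm:
  steps:
    - [0.27,-0.5,0,0,0,-0.953,1]
    - [0.27,-0.5,0,0,0,-0.953,1]
    - [0.27,-0.5,0,0,0,-0.953,1]
    - [0.27,-0.5,0,0,0,-0.953,1]
    - [0.27,-0.5,0,0,0,-0.953,1]
    - [0.27,-0.5,0,0,0,-0.953,1]
    - [0.27,-0.5,0,0,0,-0.953,1]
    - [0.27,-0.5,0,0,0,-0.953,1]
    - [0.27,-0.5,0,0,0,-0.953,1]
    - [0.27,-0.5,0,0,0,-0.953,1]
    - [0.27,-0.5,0,0,0,-0.953,1]

```text
clock: 18.75
position: [0.5346, 0.1636, 0.1784]
tool_rot: [0.37, 0.929, -0.001, -0.001]
contact_force: [-0.5, 0.5, -1.5]
gripper_width: 0.207
grip_force: 15.0
```

>>> move_arm:
  steps:
    - [0.27,-0.5,0,0,0,-0.953,1]
    - [0.27,-0.5,0,0,0,-0.953,1]
    - [0.27,-0.5,0,0,0,-0.953,1]
    - [0.27,-0.5,0,0,0,-0.953,1]
    - [0.27,-0.5,0,0,0,-0.953,1]
    - [0.27,-0.5,0,0,0,-0.953,1]
    - [0.27,-0.5,0,0,0,-0.953,1]
    - [0.27,-0.5,0,0,0,-0.953,1]
    - [0.27,-0.5,0,0,0,-0.953,1]
    - [0.27,-0.5,0,0,0,-0.953,1]
    - [0.27,-0.5,0,0,0,-0.953,1]
    - [0,0,0,0,0,0,1]

```text
clock: 20.25
position: [0.609, 0.0261, 0.1785]
tool_rot: [0.716, 0.698, -0.001, -0.001]
contact_force: [-0.5, -0.3, -0.7]
gripper_width: 0.209
grip_force: 15.0
```

```bash
python3 s.py; python3 - <<'E'
from h import *
T=wsetup();im=camera("wrist")[:,:,::-1]
for l,z in(("beam",.085),("gauge",0),("cell_amber_mid",.185)):
    print(l,[(round(d["conf"],2),np.round(d["at"]),wray(T,d["at"],z).round(4)[:2]) for d in pinpoint(l,"wrist")[:2]])
x,y=.61,.028
o=ortho(T,im,x-.075,x+.075,y-.13,y+.13,.11,2300)
s=camera("scene")[:,:,::-1]
o2=np.zeros((700,800,3),np.uint8)[:600];o2[:o.shape[0],:o.shape[1]]=o
c=cv2.resize(s[140:290,240:410],None,fx=1.7,fy=1.7,interpolation=2);o2[345:600,:c.shape[1]]=c
np.save("T6.npy",T);cv2.imwrite("pics/w6.png",im);cv2.imwrite("pics/o6.png",o2)
E
```

```text
[-0.08197822  0.04522256  0.0379568 ] [-0.47932396 -0.30301127 -0.74319771] 0.20852592872376755
-1.4123965198723294 [0.60897095 0.02613114 0.17845424] [-4.51876272e-02  6.24693472e-02  1.77781177e+00  4.63072714e-05
  1.30390457e+00 -2.05488015e-02]
beam [(0.73, array([194., 319.]), array([0.612, 0.029]))]
gauge [(0.76, array([179., 322.]), array([0.6161, 0.0255]))]
cell_amber_mid [(0.86, array([241., 314.]), array([0.6085, 0.0266])), (0.49, array([219., 314.]), array([0.609 , 0.0398]))]
```

View pics/o6.png

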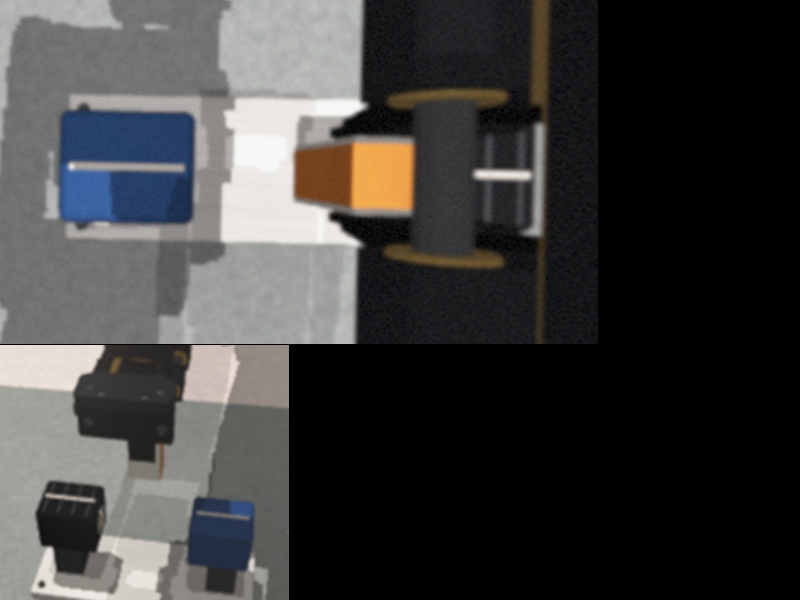

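The wrist view shows the white head lines at rows 167.5 and 175, so the beam is at x≈0.6105 with yaw about 88.8°. The cell is square and centred between the fingers. I'm lowering it into the beam.

>>> move_arm:
  steps:
    - [0.06,0.096,-0.4,0,0,0.05,1]
    - [0,0,-0.7,0,0,0,1]
    - [0,0,-0.8,0,0,0,1]
    - [0,0,-0.8,0,0,0,1]
    - [0,0,-0.6,0,0,0,1]
    - [0,0,-0.4,0,0,0,1]
    - [0,0,-0.16,0,0,0,1]
    - [0,0,0,0,0,0,1]
    - [0,0,0,0,0,0,1]

```text
clock: 21.62
position: [0.6116, 0.0291, 0.0844]
tool_rot: [0.714, 0.7, 0.001, 0.001]
contact_force: [1.1, -0.1, -0.8]
gripper_width: 0.21
grip_force: 15.0
```

```bash
python3 s.py; python3 - <<'E'
from h import *
T=wsetup();im=camera("wrist")[:,:,::-1];s=camera("scene")[:,:,::-1];t=camera("top")[:,:,::-1]
for c in("scene","top"):
  for l,z in(("beam",.085),("cell_amber_mid",.085),("cell_amber",.057)):
    print(c,l,[(round(d["conf"],2),np.round(d["at"],1),ray(c,d["at"],z).round(4)[:2]) for d in pinpoint(l,c)[:2]])
print(proj("scene",np.array([.6105,.0285,.085])),proj("scene",np.array([.6105,.0285,.057])))
o=ortho(T,im,.54,.68,-.1,.16,.11,2000)
o2=np.zeros((600,800,3),np.uint8);o2[:o.shape[0],:o.shape[1]]=o
c=cv2.resize(s[195:275,260:400],None,fx=4,fy=4,interpolation=2);o2[280:600,:560]=c
cv2.imwrite("pics/o7.png",o2);cv2.imwrite("pics/s7.png",s)
E
```

```text
[-0.09074172  0.01920346  0.02391443] [ 1.06244892 -0.13833985 -0.82974422] 0.20995006235565494
-1.1644164947446334 [0.61160897 0.0290574  0.08435319] [-4.01763195e-02  1.54543863e-01  1.84544793e+00 -1.72419186e-06
  1.14001746e+00 -1.98526729e-02]
scene beam [(0.71, array([246.6, 327.2]), array([0.613 , 0.0325]))]
scene cell_amber_mid [(0.73, array([246.1, 327.1]), array([0.6119, 0.0322]))]
scene cell_amber [(0.71, array([257.5, 322.3]), array([0.6138, 0.0241])), (0.47, array([277.6, 327. ]), array([0.656 , 0.0381]))]
top beam []
top cell_amber_mid []
top cell_amber []
[325.04511756 245.28488801] [325.09302245 256.33342486]
```

View pics/o7.png

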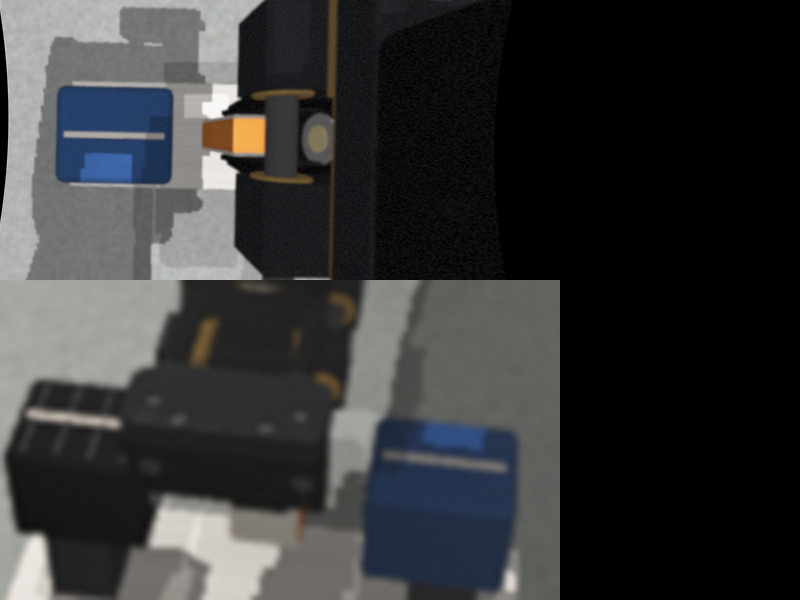

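```bash
python3 - <<'E'
from h import *
for m in(.082,.085,.087,.09):
  print(m,[proj("scene",np.array([x,y,m-.028])).round(1) for x,y in((.6216,.0437),(.6216,.0157),(.6016,.0437))])
im=cv2.imread("pics/s7.png");c=cv2.resize(im[238:270,305:350],None,fx=16,fy=16,interpolation=cv2.INTER_NEAREST);cv2.imwrite("pics/c7.png",c)
for _ in range(3):
    camera("top");print(r.read_state()["position"].round(4))
E
```

```text
0.082 [array([332.9, 263.2]), array([316.9, 261.5]), array([334.3, 254.6])]
0.085 [array([333. , 262.1]), array([316.8, 260.4]), array([334.4, 253.4])]
0.087 [array([333. , 261.3]), array([316.8, 259.6]), array([334.4, 252.7])]
0.09 [array([333. , 260.2]), array([316.8, 258.5]), array([334.4, 251.5])]
[0.611  0.0291 0.0835]
[0.611  0.0291 0.0835]
[0.6109 0.0291 0.0834]
```

View pics/c7.png

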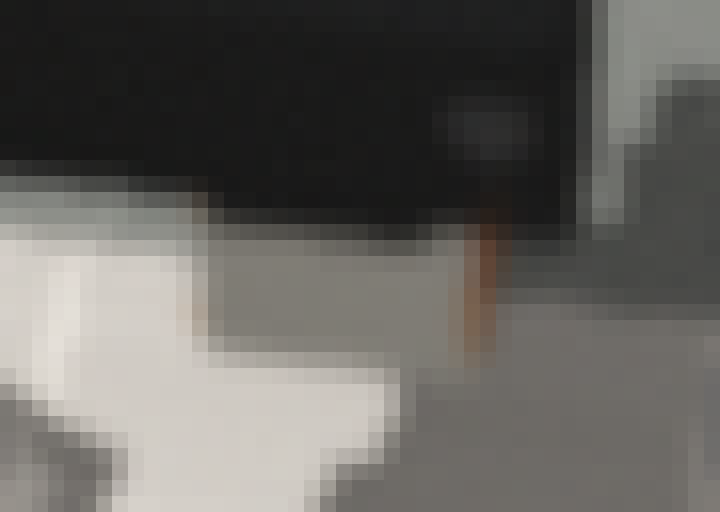

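The scene crop shows the cell's lower edge at rows 259.4–260.5, which puts its mid-height at about 87 mm. I'm lowering it 1.8 mm.

>>> move_arm:
  steps:
    - [-0.01,0,-0.07,0,0,0,1]
    - [0,0,0,0,0,0,1]
    - [0,0,0,0,0,0,1]
    - [0,0,0,0,0,0,1]

```text
clock: 22.72
position: [0.6107, 0.0291, 0.0817]
tool_rot: [0.714, 0.7, -0.0, -0.0]
contact_force: [-0.2, -0.2, -1.3]
gripper_width: 0.21
grip_force: 15.0
```

```bash
python3 - <<'E'
from h import *
im=camera("top")
s=r.read_state();print(s["position"],s["contact_force"],s["qvel"].round(4),s["clock"],Ro.from_quat(s["tool_rot"]).as_matrix().round(3))
print([pinpoint(l,"top")[:1] for l in("cell_green","cell_violet","rack","dimmer_grip")])
E
```

```text
[0.61073739 0.02908245 0.0817344 ] [ 1.15618975  0.17459487 -0.9894381 ] [-0.0021  0.0001 -0.0025 -0.0011 -0.001  -0.0007] 22.775 [[ 0.02  1.    0.  ]
 [ 1.   -0.02  0.  ]
 [ 0.    0.   -1.  ]]
[[{'at': [191.4, 172.5], 'conf': 0.56}], [{'at': [166.8, 172.3], 'conf': 0.69}], [{'at': [195.8, 173.9], 'conf': 0.72}], [{'at': [213.8, 457.6], 'conf': 0.92}]]
```

```bash
python3 -c "
from h import *
print(order.close_job())"
```

```text
the job is handed in; nothing more can be done
None
```

The job is handed in: the dimmer is at its minimum stop and released, and the gripper alone is holding the amber cell still and upright in the beam, its centre about 85 mm above the table, with the green and violet cells still in the rack.

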